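# Press a bush home with the bench locking pliers

## Task

Slide the black block gently along its channel until it is fully home against the end stop, then squeeze the two blue handles of the bench pliers together until they snap over centre and stay locked on their own when you let go, so that the jaw presses the brass bush home in the block. Then pull the orange release lever outward to spring the pliers open, leaving the block against the stop and everything else where it stands. The pliers only stand on the bench by their weight: squeeze the handles against each other with a measured force, and keep the stand within a few millimetres of its place.

Things in the scene. Friction and masses are not known exactly. Their poses are not given: they have to be found in the camera images.
- pliers: Locking pliers lying flat on a grey stand (base plate 270 x 100 x 12 mm, x -130 to 140), 2 kg in all. Loose: it stands by its weight and slides or turns under a sideways push of 6 N or more. Origin: on the bench under the stand; z up; x along the pliers from the handles (-x) to the jaws (+x); y from the moving handle and moving jaw (-y side) to the fixed handle and fixed jaw (+y side).
- channel (a point): Point on the shelf that carries the block, x 80, y 8, z 43 mm in the pliers' frame (axes alike). Shelf top z 43, x 15 to 140; lips 3.5 mm high keep the block between y -5 and 20. The fixed jaw (x 10 to 70, y 20 to 32, up to z 71) backs the block at home; beyond x 75 nothing rises over the lips.
- stop_face (a point): Centre of the face of the dark end stop (22 mm high, 20 wide) at the inner end of the channel, x 25, y 8, z 55 mm in the pliers' frame (axes alike). The block is home when its end touches this face.
- hinge_pin (a point): Top of the upright pin of the moving handle, x -78, y -36, z 68 mm in the pliers' frame (axes alike). The moving handle is a bar 12 mm wide, z 45 to 65, at y -31 to -19 when locked, to x -193; the fixed handle a like bar at y 0 to 12, x -193 to 0. Both have blue grips; under them is only the base plate. A dark post on the fixed one, x -101 to -91, reaches z 78.
- squeeze_fixed (a point): Point on the outer (+y) face of the fixed handle where it is best squeezed, x -158, y 12, z 55 mm in the pliers' frame (axes alike).
- squeeze_moving (a point): Point on the outer (-y) face of the moving handle, 80 mm from the pin, z 55 mm; x along the handle to the pin, y to the fixed handle. The squeeze points are about 62 mm apart open, 43 mm locked. Only this handle moves, so the middle between the two shifts 10 mm to the fixed one (+y) during the squeeze.
- handle (a joint): Angle of the moving handle, rad: 0 fully open (sprung), dead centre about 0.20, locked 0.24 at its stop. The squeeze takes up to some 10 to 18 N a side while the bush goes in, less near dead centre; past it the handle goes to 0.24 and stays without being held. Keep under 30 N a side.
- jaw (a joint): Angle of the moving jaw, rad: 0 open, about 0.1 when the pliers are locked.
- fit (a joint): How far the brass bush is pressed into the block, m: 0 at the start (its head stands 3 mm off the block), 0.003 with its head flat on the block. Needs about 20 N, which the pliers give.
- block_base (a point): Centre of the underside of the black block, 50 x 24 x 24 mm (x, y, z), 0.1 kg. It lies on the shelf, axes along those of the pliers; at home this point is at x 50, y 8, z 43 mm of the pliers' frame; it starts 25 to 60 mm further out (+x). Its -y side carries the brass bush. Slides under 1 N; push with less than 15 N.
- bush: Brass bush with a round head (16 mm across, 3 mm thick), started in the block's -y side, half way along, 12 mm above its underside. Origin: centre of the head's outer face; y into the block, z up. It moves with the block.
- lever (a joint): Angle of the orange release lever on the moving handle, rad: 0 at rest (light return spring), at most 0.42. Hinged on top of the handle 30 mm from the pin. Pulling its tab outward (-y, away from the fixed handle) turns it; when locked, its toe meets a post at about 0.11 and by 0.13 to 0.3 kicks the handle back over centre, which springs open. 1 to 5 N at the tab.
- lever_tab (a point): Upright tab at the end of the release lever, this point 88 mm above the bench: 16 mm along the lever (x), 8 mm thick (y), z 67 to 99 mm. It stands 140 mm from the pin, 17 mm clear beyond the ends of both handles, with free room all round. Axes: x along the lever to the jaws, y to the fixed handle, z up.
- spare_a: Spare black block 50 x 24 x 24 mm lying on the bench; leave it. Origin: centre of its underside.
- spare_b: Spare black block like spare_a; leave it.
- collar: Turned steel collar, 68 mm across, 22 mm high, on the bench; leave it. Origin: centre of its underside.
- pen_cup: Clear cup of pens, 72 mm across, 95 mm high (pens to 145 mm), on the bench; leave it. Origin: centre of its underside.

How it is judged:
By the outcome, as a careful person would: the job done as asked, in the order asked, and still so for the second after the job is handed in, with the robot touching nothing.
It also fails if it takes over 72 s, if anything falls off the work surface, if the arm or the gripper's body presses on something with over 40 N, if the wrist force passes 120 N, or if a joint passes its speed limit or range.

## Robot

A 6-joint arm with a two-finger parallel gripper is mounted at the origin on the work surface. World frame = base frame: x ahead of the robot, y to its left, z up, the work surface at z = 0. Lengths are in m, angles in rad, forces in N, time in s.
With the tool pointing down it reaches from about 0.35 to 0.975 m from the base axis. Payload 7.1 kg.
Tool frame: the origin (TCP) lies midway between the tips of the shut fingers; the grasp point (between the pads) lies 19 mm behind it; x points along the fingers, y is the direction in which the jaws open and shut, and the axes are right-handed (so a half turn about x gives the same grasp; the last joint's range is limited). The gripper opens to 88 mm and grips with 3 to 60 N. Pads are 20 mm wide; open, the fingers measure 115 mm over their backs; the gripper's body (75 mm by 178 mm) begins 61 mm behind the grasp point.
Start: joints at [-1.226, 0.423, 1.63, -0, 1.089, -0.019], TCP at [0.222, -0.584, 0.223] pointing down, gripper open.
Joint ranges: [-3, 3], [-0.9, 2.11], [0.09, 2.58], [-1.31, 4.45], [0.11, 2.69], [-2.54, 2.54]. Speed limits (rad/s): [2.39, 2.39, 3.01, 3.14, 3.14, 3.14].

## Interface

Orientations are given as [roll, pitch, yaw] about the fixed x, y, z axes, in that order (R = Rz(yaw) Ry(pitch) Rx(roll)).
In Python, from station import env gives the robot as it stands.
- The arm moves only by the tool step_arm, never from a script. Its arguments are lists of equal length, an entry for each row: "travel": the shift along the world's x, y, z in m, a list of three; "twist": the turn about the world's z in degrees; "hand": the opening, from 0 (shut) to 1 (fully open). A call has exactly 10 rows; each row is the pose to reach, as a shift and turn from the pose commanded when the call began; what a row does not reach only later rows make up. A row lasts 1/12 s, in which the tool goes at most 41.7 mm and 7.16 degrees, less where a joint would pass 70% of its speed; a pose out of reach is approached as far as the arm can. A call with a gripper value outside its range is refused whole. The fingers move at their own pace and stop on an object; the grip force is fixed at half the most. Time passes only in rows, so rows that repeat a pose let the fingers close, or fill a call up. It gives the time, the measured TCP pose, the force and the opening at its end, in the units of the state.
- env.observe(): the state, without advancing time (a new reading comes with each control period).
- env.capture(name): name is "side" or "top"; returns the picture (400x640x3 uint8, red, green, blue); there is no depth.
- env.calibration(name): a dict with "K" (3x3 intrinsics, pixels), "R" (3x3) and "t" (3): a world point X has camera coordinates R X + t. Camera axes: x right, y down, z forward; pixel columns grow to the right and rows downward; lengths in m; the calibration is good to about 2 mm. A picture is of the moment at which its call begins. calibration takes no time and is no camera call.
- env.finish_job(): hands the job in, once; it reports no verdict.
The state is a dict: "clock": time; "qpos": joint angles; "dq": joint speeds; "tau": joint torques, N m; "tool_pos": TCP position; "orientation": TCP orientation; "ft_force": force on the tool from outside, world axes, zero at the start; "moment": the same for the moment, N m; "grip_width": opening from 0.0 (shut) to 1.0 (fully open).
Only numpy, scipy, OpenCV 4.12 (cv2) and the standard library are available. Lean on these libraries where they do the work, as an engineer would, in place of code of your own. Each camera call takes 0.05 s, during which the arm holds its last target. There are 200 camera calls.

## Working session

There is one attempt and no reset: what is moved stays moved. The work goes in short steps, Python scripts to look and compute and a tool call to move; the robot and the scene stay as the last step left them, time stands still between calls to the robot, and variables do not carry over. Pictures are saved under pics/ and viewed, about 8 in all and at most 12, crops included, and the job is handed in when it is done.

Besides the shell and the picture viewer there is one more tool, called after ">>>" by a JSON object that holds its "fn" and its "kwargs", one argument or row to a line. step_arm: Moves the arm, as the interface text tells. Its arguments: {"type":"object","properties":{"travel":{"type":"array"},"twist":{"type":"array"},"hand":{"type":"array"}},"required":["travel","twist","hand"]}

```bash
mkdir -p pics; ls
python3 - <<'E'
from station import env
import cv2,numpy as np
for n in("top","side"):
    im=env.capture(n); cv2.imwrite(f"pics/{n}0.png",im[:,:,::-1])
    c=env.calibration(n); print(n,np.round(c["K"],1).tolist(),np.round(c["R"],4).tolist(),np.round(c["t"],4).tolist(), "cam",np.round(-c["R"].T@c["t"],3))
print(env.observe())
E
```

```text
pics
top [[439.6, 0.0, 323.3], [0.0, 439.6, 202.3], [0.0, 0.0, 1.0]] [[-0.0262, -0.9996, 0.0052], [-0.9971, 0.0257, -0.0713], [0.0711, -0.007, -0.9974]] [0.0004, 0.5903, 1.393] cam [ 0.49  -0.005  1.431]
side [[490.0, 0.0, 328.0], [0.0, 490.0, 202.8], [0.0, 0.0, 1.0]] [[-0.8, -0.6, 0.0028], [-0.4319, 0.5726, -0.6968], [0.4165, -0.5587, -0.7172]] [0.4594, 0.3361, 1.1314] cam [0.041 0.715 1.044]
{'clock': 0.1, 'qpos': array([-1.22599519e+00,  4.23745416e-01,  1.63062222e+00, -2.99319733e-05,
        1.08860510e+00, -1.90123182e-02]), 'dq': array([ 0.00146676, -0.0011888 , -0.00232159,  0.00110926, -0.00107162,
        0.00084283]), 'tau': array([-6.10705574e-04, -5.45614100e+01, -2.74323785e+01,  6.45227102e-02,
        1.87892216e-02, -5.08552466e-05]), 'tool_pos': array([ 0.22223656, -0.5836064 ,  0.22198791]), 'orientation': array([-1.57060926,  1.56941599,  1.93481075]), 'ft_force': array([ 0.55216269, -1.12555328,  0.20649278]), 'moment': array([0.04372684, 0.01020491, 0.01211377]), 'grip_width': 0.9983804150559188}
```

View pics/top0.png

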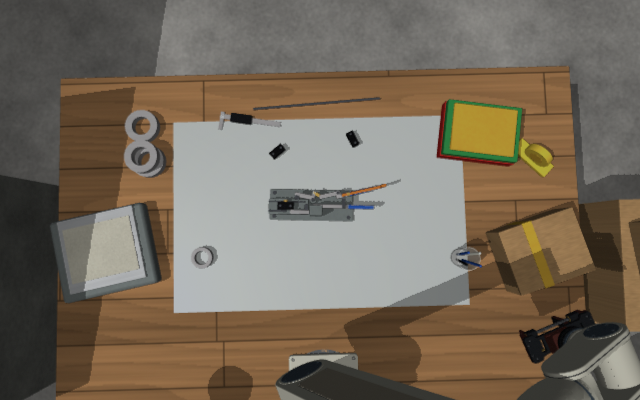

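View pics/side0.png

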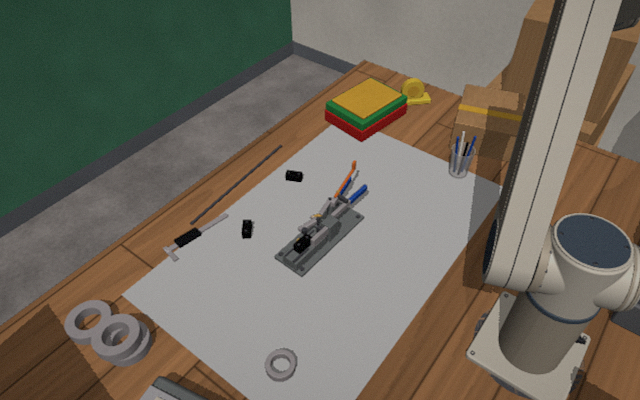

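The top view shows the pliers at about (312,205), with the jaws to the left and the handles to the right. I'll zoom in on both views.

Run:
```python
import cv2,numpy as np
a=cv2.imread("pics/top0.png")[172:228,260:410]; b=cv2.imread("pics/side0.png")[155:280,265:380]
cv2.imwrite("pics/z1.png",cv2.resize(a,(750,280),interpolation=cv2.INTER_CUBIC))
cv2.imwrite("pics/z2.png",cv2.resize(b,None,fx=4.6,fy=4.6,interpolation=cv2.INTER_CUBIC))
```

```text
(no output)
```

View pics/z1.png

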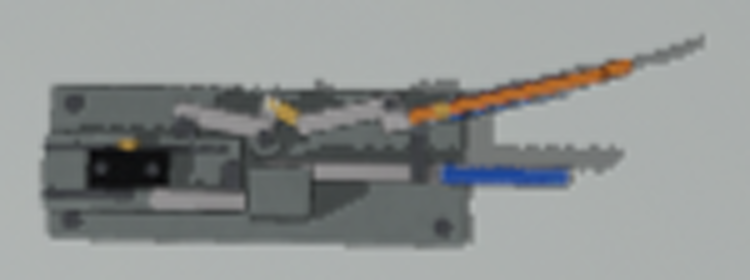

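View pics/z2.png

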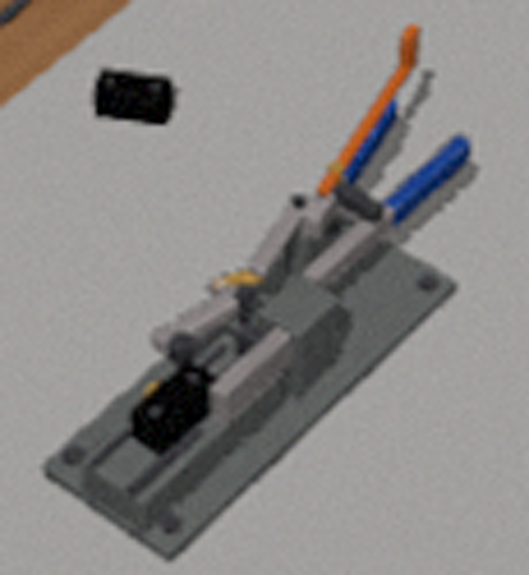

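The zooms show the plate corners, the block, the blue grips and the orange lever. I'll fit the pliers' pose to these features in both views.

```bash
cat > h.py <<'E'
import numpy as np
from station import env
from scipy.optimize import least_squares
C={n:env.calibration(n) for n in("top","side")}
def proj(n,X):
    c=C[n]; p=c["K"]@(c["R"]@np.asarray(X,float)+c["t"]); return p[:2]/p[2]
def ray(n,uv,z):  # pixel to world at height z
    c=C[n]; o=-c["R"].T@c["t"]; d=c["R"].T@np.linalg.inv(c["K"])@[*uv,1]; return o+d*(z-o[2])/d[2]
def W(p,X):  # pliers mm -> world m
    x,y,a=p; X=np.array(X)/1e3; c,s=np.cos(a),np.sin(a)
    return np.array([x+c*X[0]-s*X[1],y+s*X[0]+c*X[1],X[2]])
def L(p,X):
    x,y,a=p; c,s=np.cos(a),np.sin(a); d=np.array(X)-[x,y,0]
    return 1e3*np.array([c*d[0]+s*d[1],-s*d[0]+c*d[1],d[2]])
E
python3 - <<'E'
from h import *
T=lambda u,v:((u+.5)/5-.5+260,(v+.5)/5-.5+172)
S=lambda u,v:((u+.5)/4.6-.5+265,(v+.5)/4.6-.5+155)
F=[("top",T(52,86),(140,-50,12)),("top",T(48,237),(140,50,12)),("top",T(470,243),(-130,50,12)),
("side",S(45,466),(140,-50,12)),("side",S(168,548),(140,50,12)),("side",S(457,287),(-130,50,12)),
("top",T(570,178),(-193,6,65))]
f=lambda p:np.concatenate([proj(n,W(p,X))-uv for n,uv,X in F])
r=least_squares(f,[0.49,0.03,1.57],x_scale=[.01,.01,.05]);p=r.x
print(p,np.degrees(p[2]),np.round(r.fun.reshape(-1,2),1).tolist())
np.save("p.npy",p)
print("block top-face centre, z67", L(p,ray("top",T(127,168),.067)))
print("bush",L(p,ray("top",T(127,144),.055)))
print("block edges", [L(p,ray("top",T(u,168),.067)).round(1) for u in(88,168)])
print("tab ends",L(p,ray("top",T(632,66),.099)),L(p,ray("side",S(411,28),.099)), "side tab base",L(p,ray("side",S(408,66),.067)))
print("moving pin",L(p,ray("side",S(298,202),.068)),L(p,ray("top",T(392,103),.068)))
print("post",L(p,ray("side",S(360,200),.078)), "fixed end",L(p,ray("side",S(462,142),.065)))
print("world tab",ray("top",T(628,66),.099), W(p,[-158,12,55]),W(p,[75,8,67]))
# side silhouette of block
print("side block corners", [L(p,ray("side",S(*q),.067)).round(1) for q in[(133,405),(175,430),(213,378)]])
E
```

```text
[0.58337152 0.01801307 1.52361303] 87.29659617849272 [[0.3, -0.3], [0.2, 0.3], [-0.6, 0.9], [-1.2, -0.3], [0.1, 1.6], [0.1, -1.2], [1.1, -0.3]]
block top-face centre, z67 [86.36471781  6.77060459 67.        ]
bush [87.77640526 -9.07656283 55.        ]
block edges [array([110.6,   7.3,  67. ]), array([60.9,  6.2, 67. ])]
tab ends [-222.43221643  -60.10765621   99.        ] [-220.29837285  -60.18858813   99.        ] side tab base [-219.45190421  -60.34727891   67.        ]
moving pin [-77.39568173 -35.77030234  68.        ] [-77.61094727 -37.25521283  68.        ]
post [-94.95836143  -1.82496318  78.        ] fixed end [-186.36192204    7.85720142   65.        ]
world tab [ 0.63298359 -0.20456577  0.099     ] [ 0.56393268 -0.1392451   0.055     ] [0.57891786 0.09330693 0.067     ]
side block corners [array([104.4,  -5.8,  67. ]), array([102.7,  24.2,  67. ]), array([60.8, 15.7, 67. ])]
```

The fit agrees with the given sizes to within about 2 mm, and the block sits about 36 mm out from home. Next I work out the targets.

```bash
cat >> h.py <<'E'
def st():
    o=env.observe(); p=np.load("p.npy"); r,_,y=o["orientation"]
    R=lambda a:np.array([[np.cos(a),-np.sin(a)],[np.sin(a),np.cos(a)]])
    print("t",round(o["clock"],2),"tcp",o["tool_pos"].round(4),"pliers mm",L(p,o["tool_pos"]).round(1),"F pliers",(R(-p[2])@o["ft_force"][:2]).round(2),o["ft_force"][2].round(2),
     "jaw deg",np.degrees(y-r+np.pi/2).round(2)%180,"want",(np.degrees(p[2])+90).round(2),"open mm",round(88*o["grip_width"],1),"q",o["qpos"].round(2))
E
python3 - <<'E'
from h import *
p=np.load("p.npy");st()
for k,X in dict(pre=(130,8,53),home=(85,8,53),sq0=(-158,-19,36),sq1=(-158,-9.5,36),tabpre=(-218,8,75)).items(): print(k,W(p,X).round(4))
print("ux",np.cos(p[2]),np.sin(p[2]),"uy",-np.sin(p[2]),np.cos(p[2]))
E
```

```text
t 0.1 tcp [ 0.2222 -0.5836  0.222 ] pliers mm [-618.   332.4  222. ] F pliers [-1.1 -0.6] 0.21 jaw deg 110.85000000000002 want 177.3 open mm 87.9 q [-1.23  0.42  1.63 -0.    1.09 -0.02]
pre [0.5815 0.1482 0.053 ]
home [0.5794 0.1033 0.053 ]
sq0 [ 0.5949 -0.1407  0.036 ]
sq1 [ 0.5854 -0.1403  0.036 ]
tabpre [ 0.5651 -0.1994  0.075 ]
ux 0.04716579256874485 0.9988870747043241 uy -0.9988870747043241 0.04716579256874485
```

>>> {"fn": "step_arm", "kwargs": {
  "travel": [
    [0.018,0.036,0],
    [0.036,0.073,0],
    [0.054,0.109,0],
    [0.072,0.146,0],
    [0.09,0.183,0],
    [0.108,0.219,0],
    [0.126,0.256,0],
    [0.144,0.292,0],
    [0.162,0.329,0],
    [0.18,0.366,0]
  ],
  "twist": [3.3,6.6,10,13.3,16.6,20,23.3,26.6,30,33.2],
  "hand": [0,0,0,0,0,0,0,0,0,0]
}}

```text
clock: 0.93
tool_pos: [0.4026, -0.2162, 0.2226]
orientation: [-1.506, 1.571, 2.581]
ft_force: [0.7, -1.0, -1.0]
grip_width: 0.281
```

>>> {"fn": "step_arm", "kwargs": {
  "travel": [
    [0.018,0.036,0],
    [0.036,0.073,0],
    [0.054,0.109,0],
    [0.072,0.146,0],
    [0.09,0.183,0],
    [0.108,0.219,0],
    [0.126,0.256,0],
    [0.144,0.292,0],
    [0.162,0.329,0],
    [0.179,0.366,0]
  ],
  "twist": [3.3,6.6,10,13.3,16.6,20,23.3,26.6,30,33.2],
  "hand": [0,0,0,0,0,0,0,0,0,0]
}}

```text
clock: 1.77
tool_pos: [0.5818, 0.15, 0.2224]
orientation: [-1.045, 1.57, -2.661]
ft_force: [1.0, 0.2, -0.4]
grip_width: 0.004
```

```bash
python3 -c "from h import *; st()"
```

```text
t 1.77 tcp [0.5818 0.15   0.2224] pliers mm [131.8   7.8 222.4] F pliers [ 0.2  -0.95] -0.42 jaw deg 177.43 want 177.3 open mm 0.4 q [ 0.23  0.39  1.69 -0.    1.07  0.28]
```

>>> {"fn": "step_arm", "kwargs": {
  "travel": [
    [0,0,-0.03],
    [0,0,-0.06],
    [0,0,-0.09],
    [0,0,-0.115],
    [0,0,-0.135],
    [0,0,-0.15],
    [0,0,-0.16],
    [0,0,-0.166],
    [0,0,-0.169],
    [0,0,-0.169]
  ],
  "twist": [0,0,0,0,0,0,0,0,0,0],
  "hand": [0,0,0,0,0,0,0,0,0,0]
}}

```text
clock: 2.6
tool_pos: [0.5814, 0.1479, 0.0536]
orientation: [-1.279, 1.571, -2.898]
ft_force: [-0.1, -0.0, 0.1]
grip_width: 0.007
```

Run:
```python
from h import *
import cv2
st()
a=env.capture("top")[172:228,260:410,::-1]; b=env.capture("side")[170:290,250:400,::-1]
cv2.imwrite("pics/z3.png",np.vstack([cv2.resize(a,(600,224),interpolation=2),cv2.resize(b,(450,360),interpolation=2)[:, :450].copy() if 0 else cv2.copyMakeBorder(cv2.resize(b,(450,360),interpolation=2),0,0,0,150,0)]))
```

```text
t 2.6 tcp [0.5814 0.1479 0.0536] pliers mm [129.7   8.1  53.6] F pliers [-0.05  0.07] 0.09 jaw deg 177.24 want 177.3 open mm 0.6 q [ 0.23  0.62  1.77 -0.    0.75  0.28]
```

View pics/z3.png

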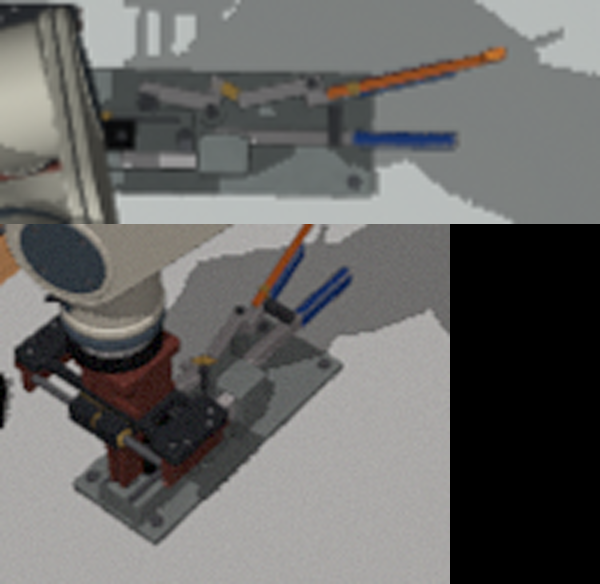

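The fingers are over the channel behind the block, and nothing else has moved. Pushing slowly now.

>>> {"fn": "step_arm", "kwargs": {
  "travel": [
    [0,-0.002,0],
    [0,-0.004,0],
    [0,-0.006,0],
    [0,-0.008,0],
    [0,-0.01,0],
    [-0.001,-0.012,0],
    [-0.001,-0.014,0],
    [-0.001,-0.016,0],
    [-0.001,-0.018,0],
    [-0.001,-0.02,0]
  ],
  "twist": [0,0,0,0,0,0,0,0,0,0],
  "hand": [0,0,0,0,0,0,0,0,0,0]
}}

```text
clock: 3.53
tool_pos: [0.5803, 0.1277, 0.0536]
orientation: [-1.347, 1.571, -2.966]
ft_force: [0.7, 2.1, 0.9]
grip_width: 0.006
```

>>> {"fn": "step_arm", "kwargs": {
  "travel": [
    [0,-0.002,0],
    [0,-0.004,0],
    [0,-0.006,0],
    [0,-0.008,0],
    [0,-0.01,0],
    [-0.001,-0.012,0],
    [-0.001,-0.014,0],
    [-0.001,-0.016,0],
    [-0.001,-0.018,0],
    [-0.001,-0.019,0]
  ],
  "twist": [0,0,0,0,0,0,0,0,0,0],
  "hand": [0,0,0,0,0,0,0,0,0,0]
}}

```text
clock: 4.37
tool_pos: [0.5793, 0.1086, 0.0536]
orientation: [-1.237, 1.57, -2.856]
ft_force: [-0.1, 0.4, -1.0]
grip_width: 0.006
```

```bash
python3 -c "from h import *; st()"
```

```text
t 4.37 tcp [0.5793 0.1086 0.0536] pliers mm [90.3  8.4 53.6] F pliers [0.35 0.12] -1.02 jaw deg 177.23 want 177.3 open mm 0.5 q [ 0.17  0.61  1.8  -0.    0.74  0.21]
```

>>> {"fn": "step_arm", "kwargs": {
  "travel": [
    [0,-0.0005,0],
    [0,-0.001,0],
    [0,-0.0015,0],
    [0,-0.002,0],
    [0,-0.0025,0],
    [0,-0.003,0],
    [0,-0.003,0],
    [0,-0.003,0],
    [0,-0.003,0],
    [0,-0.003,0]
  ],
  "twist": [0,0,0,0,0,0,0,0,0,0],
  "hand": [0,0,0,0,0,0,0,0,0,0]
}}

```text
clock: 5.2
tool_pos: [0.5795, 0.1068, 0.0537]
orientation: [2.936, 1.57, 1.317]
ft_force: [-0.7, 5.1, -0.6]
grip_width: 0.007
```

>>> {"fn": "step_arm", "kwargs": {
  "travel": [
    [0,-0.0002,0],
    [0,-0.0004,0],
    [0,-0.0006,0],
    [0,-0.0008,0],
    [0,-0.001,0],
    [0,-0.001,0],
    [0,-0.001,0],
    [0,-0.001,0],
    [0,-0.001,0],
    [0,-0.001,0]
  ],
  "twist": [0,0,0,0,0,0,0,0,0,0],
  "hand": [0,0,0,0,0,0,0,0,0,0]
}}

```text
clock: 6.03
tool_pos: [0.5796, 0.1067, 0.0538]
orientation: [2.896, 1.569, 1.277]
ft_force: [-1.0, 10.5, -0.0]
grip_width: 0.004
```

Contact at about 5 N, rising to 10.5 N, and the TCP has stopped. I'll back off and check.

>>> {"fn": "step_arm", "kwargs": {
  "travel": [
    [0,0.002,0],
    [0,0.006,0],
    [0,0.015,0],
    [0,0.025,0],
    [0,0.04,0.02],
    [0,0.05,0.06],
    [0,0.06,0.1],
    [0.0,0.09,0.11],
    [0.0,0.12,0.11],
    [0.0,0.15,0.11]
  ],
  "twist": [0,0,0,0,0,0,0,0,0,0],
  "hand": [0,0,0,0,0,0,0,0,0,0]
}}

```text
clock: 6.87
tool_pos: [0.5801, 0.257, 0.1657]
orientation: [1.987, 1.567, 0.367]
ft_force: [0.4, 0.6, -1.0]
grip_width: 0.004
```

Run:
```python
from h import *
import cv2
st()
a=env.capture("top")[172:228,260:410,::-1]; b=env.capture("side")[155:280,265:380,::-1]
cv2.imwrite("pics/z4t.png",cv2.resize(a,(750,280),interpolation=2));cv2.imwrite("pics/z4s.png",cv2.resize(b,None,fx=2.5,fy=2.5,interpolation=2))
z=np.zeros((595,750,3),np.uint8);z[:280]=cv2.imread("pics/z4t.png");s=cv2.imread("pics/z4s.png");z[281:281+s.shape[0],:s.shape[1]]=s;cv2.imwrite("pics/z4.png",z)
```

```text
t 6.87 tcp [0.5801 0.257  0.1657] pliers mm [238.5  14.6 165.7] F pliers [ 0.58 -0.37] -0.97 jaw deg 177.21 want 177.3 open mm 0.3 q [ 0.4   0.5   1.65 -0.    0.99  0.45]
```

View pics/z4.png

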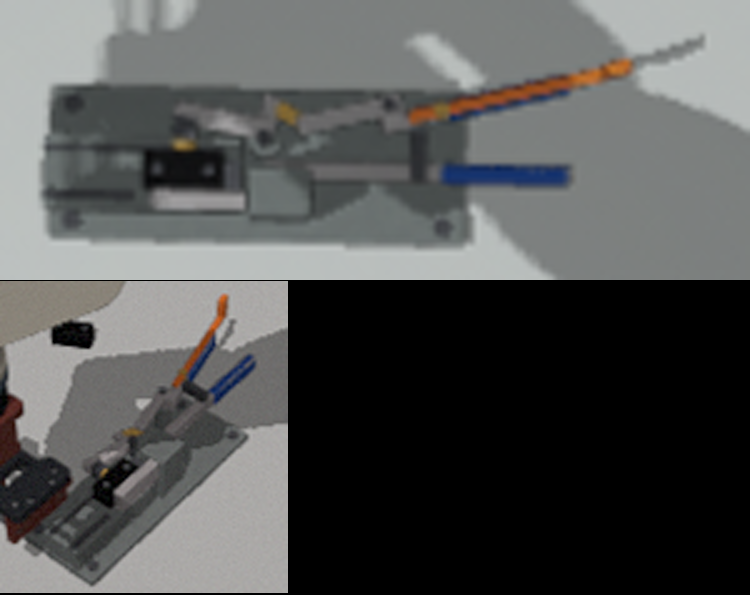

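Run:
```python
from h import *
import cv2
p=np.load("p.npy")
T=lambda u,v:((u+.5)/5-.5+260,(v+.5)/5-.5+172)
for k,q,z in(("jaw end 70",(152,200),.071),("jaw other",(246,200),.071),("block +x 75",(143,168),.067),("block -x 25",(223,168),.067),("tab",(624,67),.099),("fixed grip end -193",(570,175),.065),("fixed handle inner y0",(520,166),.065),("outer y12",(520,186),.065),("post -91",(410,170),.078),("post -101",(428,170),.078)): print(k,L(p,ray("top",T(*q),z)).round(1))
b=cv2.cvtColor(cv2.imread("pics/z4t.png"),6)
print(b[168,134:250:3]); print("col520",b[155:196:2,520])
# stand moved?
A=cv2.cvtColor(cv2.imread("pics/z1.png"),6)
```

```text
jaw end 70 [70.  26.5 71. ]
jaw other [11.8 25.3 71. ]
block +x 75 [76.4  6.6 67. ]
block -x 25 [26.7  5.5 67. ]
tab [-217.6  -59.4   99. ]
fixed grip end -193 [-189.5    5.1   65. ]
fixed handle inner y0 [-158.2    0.2   65. ]
outer y12 [-158.4   12.7   65. ]
post -91 [-89.1   5.   78. ]
post -101 [-100.2    4.7   78. ]
[90 87 72 46 22 22 44 63 65 49 29 17 16 18 18 19 18 17 16 17 16 17 24 38
 54 60 51 27 15 28 54 76 78 73 73 64 59 70 84]
col520 [128 127 126 123 105  84  62  51  49  47  48  51  50  51  61  73  90 108
 121 131 130]
```

The block is home: its end edges measure at the stop within the fit's bias of about 1.5 mm. Now I move over the handles with the gripper open.

>>> {"fn": "step_arm", "kwargs": {
  "travel": [
    [0.002,-0.04,0.01],
    [0.003,-0.08,0.01],
    [0.005,-0.12,0.01],
    [0.006,-0.16,0.01],
    [0.008,-0.2,0.01],
    [0.009,-0.24,0.01],
    [0.011,-0.28,0.01],
    [0.012,-0.32,0.01],
    [0.014,-0.36,0.01],
    [0.015,-0.398,0.01]
  ],
  "twist": [0,0,0,0,0,0,0,0,0,0],
  "hand": [1,1,1,1,1,1,1,1,1,1]
}}

```text
clock: 7.8
tool_pos: [0.5938, -0.1454, 0.1735]
orientation: [-1.098, 1.57, -2.717]
ft_force: [0.7, 0.3, -0.2]
grip_width: 0.73
```

```bash
python3 -c "from h import *; st()"
```

```text
t 7.8 tcp [ 0.5938 -0.1454  0.1735] pliers mm [-162.8  -18.1  173.5] F pliers [ 0.3  -0.65] -0.17 jaw deg 177.22 want 177.3 open mm 64.2 q [-0.26  0.46  1.7  -0.    0.98 -0.21]
```

>>> {"fn": "step_arm", "kwargs": {
  "travel": [
    [0,0,0],
    [0,0,-0.02],
    [0,0,-0.04],
    [0,0,-0.06],
    [0,0,-0.08],
    [0,0,-0.1],
    [0,0,-0.12],
    [0,0,-0.133],
    [0,0,-0.14],
    [0,0,-0.14]
  ],
  "twist": [0,0,0,0,0,0,0,0,0,0],
  "hand": [1,1,1,1,1,1,1,1,1,1]
}}

```text
clock: 8.63
tool_pos: [0.5933, -0.1425, 0.0322]
orientation: [-1.768, 1.568, 2.897]
ft_force: [-1.7, -0.3, 0.1]
grip_width: 1.0
```

Run:
```python
from h import *
import cv2
st()
b=env.capture("side")[130:290,250:420,::-1]
cv2.imwrite("pics/z5.png",cv2.resize(b,None,fx=3.5,fy=3.5,interpolation=2))
```

```text
t 8.63 tcp [ 0.5933 -0.1425  0.0322] pliers mm [-159.9  -17.5   32.2] F pliers [-0.43  1.72] 0.13 jaw deg 177.26 want 177.3 open mm 88.0 q [-0.26  0.66  1.75 -0.    0.73 -0.21]
```

View pics/z5.png

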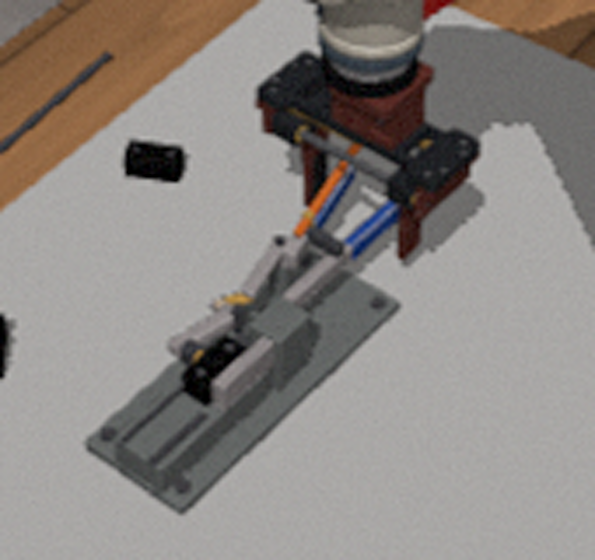

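The fingers straddle both handles. Closing to just short of contact.

>>> {"fn": "step_arm", "kwargs": {
  "travel": [
    [0.001,0.001,0.002],
    [0.0015,0.001,0.004],
    [0.0015,0.001,0.004],
    [0.0015,0.001,0.004],
    [0.0015,0.001,0.004],
    [0.0015,0.001,0.004],
    [0.0015,0.001,0.004],
    [0.0015,0.001,0.004],
    [0.0015,0.001,0.004],
    [0.0015,0.001,0.004]
  ],
  "twist": [0,0,0,0,0,0,0,0,0,0],
  "hand": [0.97,0.94,0.91,0.88,0.85,0.82,0.79,0.77,0.75,0.75]
}}

```text
clock: 9.52
tool_pos: [0.5968, -0.1422, 0.0378]
orientation: [1.453, 1.569, -0.166]
ft_force: [2.6, -0.3, -2.3]
grip_width: 0.754
```

```bash
python3 -c "from h import *; st()"
```

```text
t 9.52 tcp [ 0.5968 -0.1422  0.0378] pliers mm [-159.4  -20.9   37.8] F pliers [-0.13 -2.63] -2.32 jaw deg 177.24 want 177.3 open mm 66.4 q [-0.25  0.66  1.75  0.    0.74 -0.21]
```

>>> {"fn": "step_arm", "kwargs": {
  "travel": [
    [0,0,0],
    [0,0,0],
    [0,0,0],
    [0,0,0],
    [0,0,0],
    [0,0,0],
    [0,0,0],
    [0,0,0],
    [0,0,0],
    [0,0,0]
  ],
  "twist": [0,0,0,0,0,0,0,0,0,0],
  "hand": [0.747,0.744,0.741,0.738,0.735,0.732,0.73,0.73,0.73,0.73]
}}

```text
clock: 10.35
tool_pos: [0.5959, -0.1422, 0.0378]
orientation: [0.619, 1.571, -1.0]
ft_force: [2.8, -4.3, -0.9]
grip_width: 0.733
```

```bash
python3 -c "from h import *; st()"
```

```text
t 10.35 tcp [ 0.5959 -0.1422  0.0378] pliers mm [-159.5  -20.1   37.8] F pliers [-4.13 -2.98] -0.9 jaw deg 177.24 want 177.3 open mm 64.5 q [-0.25  0.66  1.75 -0.    0.74 -0.21]
```

```bash
cat >> h.py <<'E'
def avg(n=8):
    p=np.load("p.npy");F=[]
    for _ in range(n): env.capture("top"); o=env.observe(); F.append([*o["ft_force"],*o["moment"]])
    F=np.array(F); m=F.mean(0);c,s=np.cos(p[2]),np.sin(p[2])
    print("avg F pliers",np.round([c*m[0]+s*m[1],-s*m[0]+c*m[1],m[2]],2),"std",F.std(0)[:3].round(2),"M",m[3:].round(2)); st()
E
python3 -c "from h import *; avg()"
```

```text
avg F pliers [-3.17 -3.02 -0.4 ] std [0.45 0.66 0.31] M [-0.6  -0.57 -0.04]
t 10.75 tcp [ 0.5959 -0.1422  0.0378] pliers mm [-159.5  -20.1   37.8] F pliers [-3.61 -2.76] 0.14 jaw deg 177.25 want 177.3 open mm 64.1 q [-0.25  0.66  1.75 -0.    0.74 -0.21]
```

>>> {"fn": "step_arm", "kwargs": {
  "travel": [
    [0,-0.0003,0],
    [0,-0.0005,0],
    [0,-0.0005,0],
    [0,-0.0005,0],
    [0,-0.0005,0],
    [0,-0.0005,0],
    [0,-0.0005,0],
    [0,-0.0005,0],
    [0,-0.0005,0],
    [0,-0.0005,0]
  ],
  "twist": [0,0,0,0,0,0,0,0,0,0],
  "hand": [0.727,0.724,0.721,0.718,0.715,0.712,0.709,0.706,0.703,0.7]
}}

```text
clock: 11.58
tool_pos: [0.5947, -0.1422, 0.0376]
orientation: [-1.79, 1.568, 2.874]
ft_force: [-2.8, 0.3, 5.3]
grip_width: 0.702
```

```bash
python3 -c "from h import *; avg(5)"
```

```text
avg F pliers [0.3  2.97 6.74] std [0.66 0.57 0.39] M [ 0.04  0.51 -0.11]
t 11.83 tcp [ 0.5947 -0.1422  0.0376] pliers mm [-159.5  -18.8   37.6] F pliers [0.73 4.16] 6.4 jaw deg 177.25 want 177.3 open mm 61.8 q [-0.25  0.66  1.75  0.    0.74 -0.21]
```

>>> {"fn": "step_arm", "kwargs": {
  "travel": [
    [-0.0004,0,0.0004],
    [-0.0007,0,0.0004],
    [-0.0009,0,0.0004],
    [-0.0012,0,0.0004],
    [-0.0014,0,0.0004],
    [-0.0016,0,0.0004],
    [-0.0018,0,0.0004],
    [-0.002,0,0.0004],
    [-0.0022,0,0.0004],
    [-0.0024,0,0.0004]
  ],
  "twist": [0,0,0,0,0,0,0,0,0,0],
  "hand": [0.698,0.694,0.69,0.685,0.68,0.675,0.67,0.665,0.66,0.655]
}}

```text
clock: 12.67
tool_pos: [0.5932, -0.1423, 0.0377]
orientation: [-2.206, 1.57, 2.457]
ft_force: [-2.1, 3.9, -2.9]
grip_width: 0.662
```

```bash
python3 -c "from h import *; avg(4)"
```

```text
avg F pliers [ 3.92  1.53 -4.43] std [0.72 0.07 0.7 ] M [ 0.65  0.16 -0.37]
t 12.87 tcp [ 0.5933 -0.1424  0.0377] pliers mm [-159.7  -17.5   37.7] F pliers [3.95 0.7 ] -5.1 jaw deg 177.24 want 177.3 open mm 58.2 q [-0.26  0.65  1.75  0.    0.73 -0.21]
```

>>> {"fn": "step_arm", "kwargs": {
  "travel": [
    [-0.0002,0.0002,-0.0002],
    [-0.0005,0.0003,-0.0002],
    [-0.0007,0.0003,-0.0002],
    [-0.001,0.0003,-0.0002],
    [-0.0012,0.0003,-0.0002],
    [-0.0015,0.0003,-0.0002],
    [-0.0018,0.0003,-0.0002],
    [-0.002,0.0003,-0.0002],
    [-0.0022,0.0003,-0.0002],
    [-0.0024,0.0003,-0.0002]
  ],
  "twist": [0,0,0,0,0,0,0,0,0,0],
  "hand": [0.65,0.645,0.64,0.634,0.628,0.622,0.616,0.611,0.605,0.6]
}}

```text
clock: 13.7
tool_pos: [0.5912, -0.1425, 0.0378]
orientation: [0.622, 1.57, -0.997]
ft_force: [1.1, 0.7, -8.4]
grip_width: 0.603
```

```bash
python3 -c "from h import *; avg(4)"
```

```text
avg F pliers [ 0.43 -0.64 -8.63] std [0.24 0.61 0.67] M [ 0.09 -0.18 -0.16]
t 13.9 tcp [ 0.5911 -0.1425  0.0378] pliers mm [-159.9  -15.3   37.8] F pliers [-0.49 -0.76] -7.72 jaw deg 177.25 want 177.3 open mm 52.8 q [-0.26  0.65  1.76 -0.    0.73 -0.21]
```

>>> {"fn": "step_arm", "kwargs": {
  "travel": [
    [-0.0002,0,-0.0003],
    [-0.0005,0,-0.0005],
    [-0.0007,0,-0.0005],
    [-0.001,0,-0.0005],
    [-0.0012,0,-0.0005],
    [-0.0015,0,-0.0005],
    [-0.0018,0,-0.0005],
    [-0.002,0,-0.0005],
    [-0.0022,0,-0.0005],
    [-0.0024,0,-0.0005]
  ],
  "twist": [0,0,0,0,0,0,0,0,0,0],
  "hand": [0.595,0.59,0.585,0.58,0.574,0.568,0.562,0.556,0.55,0.545]
}}

```text
clock: 14.73
tool_pos: [0.5887, -0.1424, 0.0377]
orientation: [0.559, 1.571, -1.059]
ft_force: [-2.0, -0.5, 4.0]
grip_width: 0.544
```

```bash
python3 -c "from h import *; avg(4)"
```

```text
avg F pliers [-0.31  3.25  4.81] std [0.36 0.41 1.  ] M [-0.02  0.6   0.02]
t 14.93 tcp [ 0.5887 -0.1423  0.0377] pliers mm [-159.9  -12.8   37.7] F pliers [0.33 3.86] 5.53 jaw deg 177.26 want 177.3 open mm 47.8 q [-0.26  0.65  1.76 -0.    0.73 -0.21]
```

>>> {"fn": "step_arm", "kwargs": {
  "travel": [
    [-0.0004,0,0.0002],
    [-0.0007,0,0.0002],
    [-0.001,0,0.0002],
    [-0.0013,0,0.0002],
    [-0.0015,0,0.0002],
    [-0.0018,0,0.0002],
    [-0.002,0,0.0002],
    [-0.0022,0,0.0002],
    [-0.0024,0,0.0002],
    [-0.0024,0,0.0002]
  ],
  "twist": [0,0,0,0,0,0,0,0,0,0],
  "hand": [0.54,0.535,0.53,0.525,0.519,0.513,0.507,0.501,0.497,0.495]
}}

```text
clock: 15.77
tool_pos: [0.5864, -0.1423, 0.0375]
orientation: [1.475, 1.571, -0.144]
ft_force: [0.2, -0.5, 0.7]
grip_width: 0.489
```

```bash
python3 -c "from h import *; avg(4)"
```

```text
avg F pliers [-0.26  0.09 -0.13] std [0.49 0.21 0.17] M [-0.05 -0.04  0.03]
t 15.97 tcp [ 0.5864 -0.1423  0.0376] pliers mm [-160.   -10.5   37.6] F pliers [-0.11  0.81] 0.14 jaw deg 177.24 want 177.3 open mm 43.4 q [-0.26  0.65  1.77 -0.    0.73 -0.21]
```

The forces dropped to zero at about 43 mm, so the handle seems to have snapped over. Opening slowly, then rising.

>>> {"fn": "step_arm", "kwargs": {
  "travel": [
    [0,0,0],
    [0,0,0],
    [0,0,0],
    [0.001,0,0],
    [0.001,0,0],
    [0.001,0,0.02],
    [0.001,0,0.05],
    [0.001,0,0.08],
    [0.001,0,0.11],
    [0.001,0,0.14]
  ],
  "twist": [0,0,0,0,0,0,0,0,0,0],
  "hand": [0.53,0.6,0.65,0.75,0.8,0.85,0.85,0.85,0.85,0.85]
}}

```text
clock: 16.8
tool_pos: [0.5871, -0.1422, 0.1789]
orientation: [-1.791, 1.57, 2.873]
ft_force: [0.3, 0.6, -0.9]
grip_width: 0.847
```

>>> {"fn": "step_arm", "kwargs": {
  "travel": [
    [-0.04,0,0.005],
    [-0.08,0,0.005],
    [-0.12,0,0.005],
    [-0.15,0,0.005],
    [-0.15,0,0.005],
    [-0.15,0,0.005],
    [-0.15,0,0.005],
    [-0.15,0,0.005],
    [-0.15,0,0.005],
    [-0.15,0,0.005]
  ],
  "twist": [0,0,0,0,0,0,0,0,0,0],
  "hand": [0,0,0,0,0,0,0,0,0,0]
}}

```text
clock: 17.63
tool_pos: [0.4382, -0.1423, 0.1824]
orientation: [1.575, 1.571, -0.043]
ft_force: [0.1, 0.2, -1.0]
grip_width: 0.13
```

```bash
cat >> h.py <<'E'
def pic(name):
    import cv2
    a=env.capture("top")[172:228,260:410,::-1]; b=env.capture("side")[155:280,265:380,::-1]
    z=np.zeros((595,750,3),np.uint8); z[:280]=cv2.resize(a,(750,280),interpolation=2); s=cv2.resize(b,None,fx=2.5,fy=2.5,interpolation=2)[:314]
    z[281:281+len(s),:s.shape[1]]=s; cv2.imwrite(name,z)
E
python3 -c "
from h import *
st(); pic('pics/z6.png')"
```

```text
t 17.63 tcp [ 0.4382 -0.1423  0.1824] pliers mm [-167.   137.4  182.4] F pliers [ 0.25 -0.05] -1.03 jaw deg 177.27 want 177.3 open mm 11.5 q [-0.34  0.24  2.02  0.    0.88 -0.29]
```

View pics/z6.png

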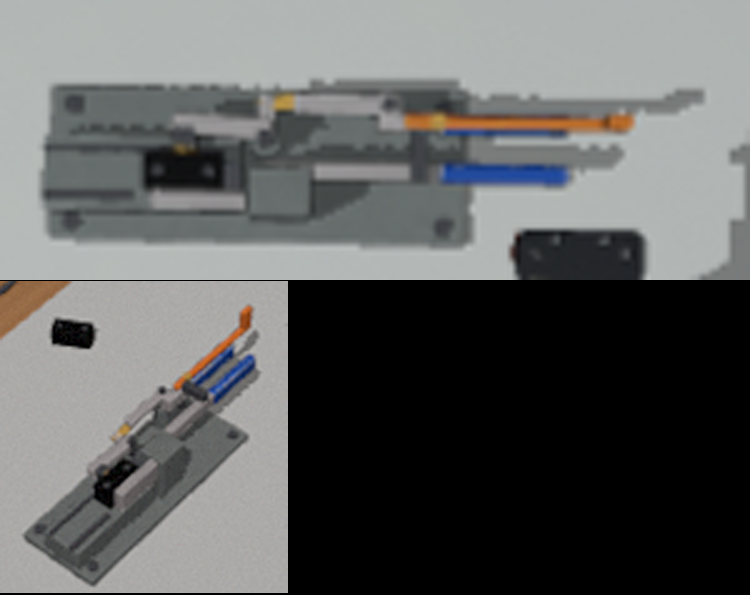

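The handles are locked and parallel, the stand corners haven't moved, and the block is still home. The tab is at zoom pixel (623,122).

Run:
```python
from h import *
p=np.load("p.npy")
T=lambda u,v:((u+.5)/5-.5+260,(v+.5)/5-.5+172)
w=ray("top",T(621,122),.099);print(w,L(p,w)); t=W(p,[-218,8,78]);print(t, t-[.4382,-.1423,.1824]); print(W(p,[-218,-8,78]))
```

```text
[ 0.59883469 -0.19906074  0.099     ] [-216.10288529  -25.68441755   99.        ]
[ 0.56509828 -0.19936699  0.078     ] [ 0.12689828 -0.05706699 -0.1044    ]
[ 0.58108047 -0.20012164  0.078     ]
```

>>> {"fn": "step_arm", "kwargs": {
  "travel": [
    [0.035,-0.016,0],
    [0.07,-0.032,0],
    [0.1,-0.045,0],
    [0.123,-0.056,0],
    [0.123,-0.056,-0.01],
    [0.123,-0.056,-0.04],
    [0.123,-0.056,-0.07],
    [0.123,-0.056,-0.09],
    [0.123,-0.056,-0.104],
    [0.123,-0.056,-0.104]
  ],
  "twist": [0,0,0,0,0,0,0,0,0,0],
  "hand": [0,0,0,0,0,0,0,0,0,0]
}}

```text
clock: 18.57
tool_pos: [0.5574, -0.197, 0.0749]
orientation: [-1.877, 1.564, 2.787]
ft_force: [-0.3, -0.6, -0.7]
grip_width: 0.008
```

>>> {"fn": "step_arm", "kwargs": {
  "travel": [
    [0.002,0,0],
    [0.004,0,0],
    [0.006,0,0],
    [0.008,0,0],
    [0.01,0,0],
    [0.012,0,0],
    [0.014,0,0],
    [0.016,0,0],
    [0.017,0,0],
    [0.017,0,0]
  ],
  "twist": [0,0,0,0,0,0,0,0,0,0],
  "hand": [0,0,0,0,0,0,0,0,0,0]
}}

```text
clock: 19.4
tool_pos: [0.5776, -0.1983, 0.0786]
orientation: [1.423, 1.571, -0.195]
ft_force: [-0.5, 0.2, -0.1]
grip_width: 0.005
```

```bash
python3 -c "from h import *; avg(3)"
```

```text
avg F pliers [-0.67  0.39  0.25] std [0.23 0.17 0.19] M [-0.04 -0.06  0.01]
t 19.55 tcp [ 0.5772 -0.1982  0.0785] pliers mm [-216.3   -4.    78.5] F pliers [-0.71  0.09] 0.47 jaw deg 177.24 want 177.3 open mm 0.4 q [-0.35  0.59  1.74 -0.    0.81 -0.3 ]
```

>>> {"fn": "step_arm", "kwargs": {
  "travel": [
    [0.0015,0,0],
    [0.003,0,0],
    [0.0045,0,0],
    [0.006,0,0],
    [0.0075,0,0],
    [0.009,0,0],
    [0.0105,0,0],
    [0.012,0,0],
    [0.0135,0,0],
    [0.015,0,0]
  ],
  "twist": [0,0,0,0,0,0,0,0,0,0],
  "hand": [0,0,0,0,0,0,0,0,0,0]
}}

```text
clock: 20.38
tool_pos: [0.5924, -0.1983, 0.0785]
orientation: [-1.744, 1.571, 2.92]
ft_force: [-0.2, -1.1, 0.3]
grip_width: 0.008
```

```bash
python3 -c "from h import *; avg(3)"
```

```text
avg F pliers [-0.25  0.01  0.11] std [0.18 0.49 0.51] M [-0.05  0.02  0.01]
t 20.53 tcp [ 0.5923 -0.1982  0.0785] pliers mm [-215.6  -19.2   78.5] F pliers [ 0.42 -0.18] 0.65 jaw deg 177.25 want 177.3 open mm 0.3 q [-0.34  0.61  1.71 -0.    0.82 -0.29]
```

>>> {"fn": "step_arm", "kwargs": {
  "travel": [
    [0.001,0,0],
    [0.002,0,0],
    [0.003,0,0],
    [0.004,0,0],
    [0.005,0,0],
    [0.006,0,0],
    [0.007,0,0],
    [0.008,0,0],
    [0.009,0,0],
    [0.01,0,0]
  ],
  "twist": [0,0,0,0,0,0,0,0,0,0],
  "hand": [0,0,0,0,0,0,0,0,0,0]
}}

```text
clock: 21.37
tool_pos: [0.6028, -0.1984, 0.0787]
orientation: [1.359, 1.57, -0.26]
ft_force: [0.1, 0.3, 0.6]
grip_width: 0.008
```

```bash
python3 -c "
from h import *
avg(3); pic('pics/z7.png')"
```

```text
avg F pliers [0.11 0.12 0.53] std [0.81 0.2  0.28] M [-0.02 -0.06  0.04]
t 21.52 tcp [ 0.6031 -0.1983  0.0788] pliers mm [-215.2  -29.9   78.8] F pliers [ 0.11 -0.69] 0.44 jaw deg 177.24 want 177.3 open mm 0.5 q [-0.34  0.62  1.69  0.    0.83 -0.29]
```

View pics/z7.png

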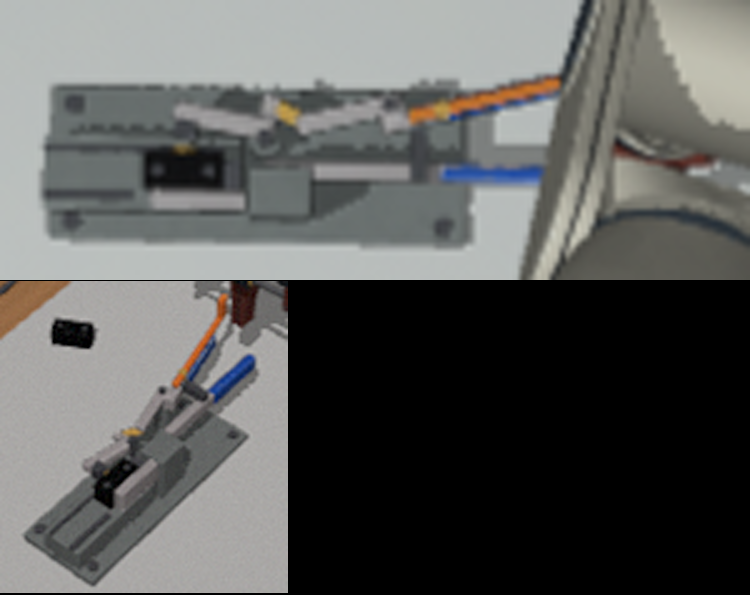

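The pliers have sprung open. The moving handle is back out, the block is at 143–223 as before, and the stand hasn't moved. I'll pull back, rise clear and take a last look.

>>> {"fn": "step_arm", "kwargs": {
  "travel": [
    [-0.01,0,0],
    [-0.025,0,0],
    [-0.035,-0.01,0.01],
    [-0.035,-0.02,0.04],
    [-0.035,-0.04,0.07],
    [-0.05,-0.06,0.1],
    [-0.08,-0.08,0.12],
    [-0.11,-0.09,0.12],
    [-0.14,-0.1,0.12],
    [-0.14,-0.1,0.12]
  ],
  "twist": [0,0,0,0,0,0,0,0,0,0],
  "hand": [0,0,0,0,0,0,0,0,0,0]
}}

```text
clock: 22.45
tool_pos: [0.4571, -0.2996, 0.1995]
orientation: [-1.506, 1.569, -3.128]
ft_force: [-0.6, -0.5, -0.3]
grip_width: 0.002
```

```bash
python3 -c "
from h import *
st(); pic('pics/z8.png')
import cv2
a=cv2.imread('pics/z8.png')[:280]; b=cv2.imread('pics/z1.png'); c=cv2.imread('pics/z4t.png')
for n,r in(('start',b),('pushed',c)):
  for k,s in(('stand R end',np.s_[200:250,400:500]),('stand L end',np.s_[200:250,30:130])):
    print(n,k,cv2.phaseCorrelate(cv2.cvtColor(r[s],6).astype(np.float32),cv2.cvtColor(a[s],6).astype(np.float32)))
"
```

```text
t 22.45 tcp [ 0.4571 -0.2996  0.1995] pliers mm [-323.2  111.2  199.5] F pliers [-0.56  0.56] -0.27 jaw deg 177.08 want 177.3 open mm 0.2 q [-0.6   0.34  1.82 -0.    0.98 -0.55]
start stand R end ((0.11819905476600212, 0.11478367138520085), 0.7889279992103576)
start stand L end ((-0.0018606366757509818, -0.05028859135838459), 0.8467331335067749)
pushed stand R end ((0.10761155060298933, 0.041936693749168086), 0.5829136037826538)
pushed stand L end ((0.013119452999482917, -0.0415728678645948), 0.8402765566825867)
```

View pics/z8.png

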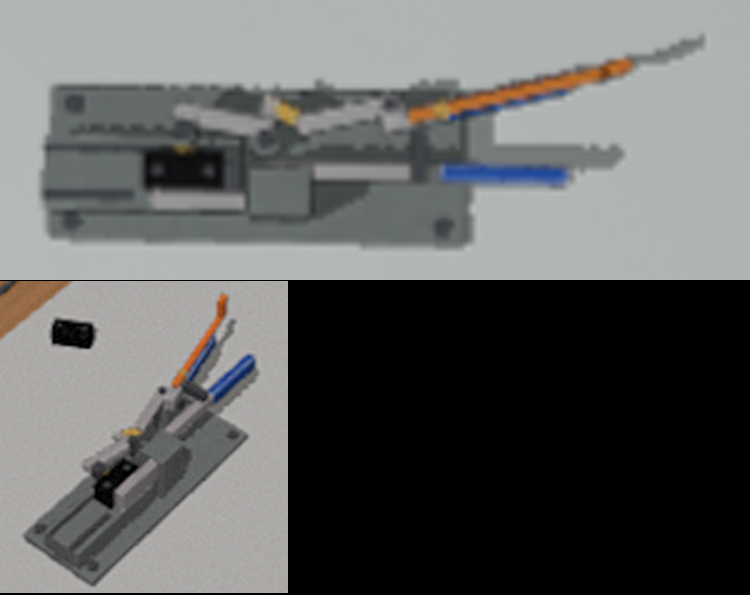

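The pliers are open, the bush head now sits flatter on the block than before, and the stand shift is under 0.1 mm. Handing the job in.

```bash
python3 -c "from station import env; print(env.finish_job())"
```

```text
the job is handed in; nothing more can be done
None
```

All three steps are done in order, and I handed the job in at about 22.5 s of the 72 s allowed.

- **Block:** I pushed it home until it met the stop. The contact force reached about 10.5 N, above the 6 N that can slide the stand but under the 15 N limit. The block did not move afterwards.
- **Squeeze:** I closed the handles in small steps, moving the gripper with the moving handle so the net sideways force stayed within about 5 N. At about 43 mm the forces dropped to zero, and the pliers stayed locked after I let go.
- **Release:** Pushing the lever tab outward sprang the pliers open.

**Last checks:**
- **Stand:** it shifted by less than about 0.1 mm in the top picture between start and end.
- **Block at the stop:** its edges measure 1.5 mm off the nominal home position. I put this down to a bias in my pose fit, because other fixed features read 1 to 3.5 mm off the same way.
- **Bush:** its head is visibly closer to the block in the pictures, but they are too coarse to measure the full 3 mm. The main evidence that it went home is that the pliers locked.
- **Unexpected readings:** the tool felt up to about 9 N of vertical drag from friction during the squeeze. The end-of-call readings never caught the lever kick.

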